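Cup off the stack and under the coffee spouts

TASK

Get the coffee machine ready for a larger cup. Lift the top cup straight up off the stack (its rubber foot sticks a little in the cup below), leaving the other two cups standing in their stack, and stand it upright on the drip tray, centred under the twin spouts. Also roll the knurled thumbwheel on top of the machine two clicks towards the machine's front, where the drip tray is.

Things in the scene. Friction and masses are not known exactly. Their poses are not given: they have to be found in the camera images.
- cup_top_center (a point): top one of three alike white stacking cups (0.19 kg), on its axis half-way up, 31 mm above its underside. 62 mm high, rim 66 mm across, body 64, wall 3.3; foot 52 mm across, 14 high, with a dark rubber band. The foot sits 14 mm deep in the cup below (shoulder on its rim); the band holds with 2 to 3 N besides the weight. z up; the handle points along the cup's -x
- cup_top_handle (a point): middle of the top cup's handle, 47 mm from the cup's axis along its -x, 38.5 mm above its underside; axes as the cup. An upright open loop 10 mm thick (along the cup's y), standing out to 55 mm from the axis, from 19 to 58 mm above the underside; at the start it points roughly to the robot
- cup_mid_center (a point): the same point of the middle cup; it holds the foot of the top cup and stays where it is, 48 mm lower. Its handle points another way
- cup_low_center (a point): the same point of the bottom cup, which stands on the worktop 48 mm lower still and stays where it is
- tray_spot (a point): point of the drip tray (level steel grille, 116 mm across, 20 mm above the worktop) straight below the spouts of the fixed black coffee machine; z up, -x the machine's front. Above it the head (round front, radius 60 mm) reaches 26 mm forward of it: spout ends 76 mm, underside 86, flat top 180 above it, so no upright hand fits over the cup. The column begins 62 mm behind it
- wheel_top (a point): topmost point of the thumbwheel's knurled edge, on top of the machine's head, 8 mm above its flat top and 13 mm behind the spouts; axes as the machine's. The wheel is 36 mm across, 15 mm wide and turns about the machine's y axis, so its top edge moves to front or back
- wheel (a joint): turn of the thumbwheel in rad, 0 at the start, growing as its top edge moves to the machine's front (its -x). It clicks every 0.419 rad (24 degrees, 7.5 mm of edge) and is drawn into the nearest click when let go; about 1 N along the edge passes a click. Five clicks at most

How it is judged (in metres and radians):
On the way:
1. the top cup is lifted straight off: its underside clear above the rim of the middle cup, upright, the middle cup still in its place (z of cup_top_center in the frame of cup_mid_center above 0.066 m and horizontal distance between cup_top_center and cup_mid_center below 0.04 m and angle between cup_top_center's own z axis and vertical below 0.35 rad and distance of cup_mid_center from where it was at the start of the episode below 0.015 m), for 0.1 s.
At the end, for the whole second after the job is handed in: the top cup stands upright (within 4.5 degrees) on the drip tray with its axis within 14 mm of the point below the spouts; the thumbwheel rests at two clicks (0.67 to 1.0 rad); the middle and bottom cups still stand in their stack, each upright within 4.5 degrees and within 20 mm of where it was (horizontal distance between cup_top_center and tray_spot below 0.014 m and z of cup_top_center in the frame of tray_spot between 0.027 and 0.035 m and angle between each of cup_top_center, cup_mid_center, cup_low_center's own z axis and vertical below 0.08 rad and value of joint wheel between 0.67 and 1 rad and distance of each of cup_mid_center, cup_low_center from where it was at the start of the episode below 0.02 m); the robot touches nothing.
It fails at once if the middle cup is dragged up or the stack is tipped (distance of any of cup_mid_center, cup_low_center from where it was at the start of the episode above 0.03 m).
It fails at once if the top cup is tipped on its side (angle between cup_top_center's own z axis and vertical above 0.8 rad).
It also fails if it takes over 54 s, if anything falls off the work surface, if the arm or the gripper's body presses on something with over 40 N, if the wrist force passes 120 N, or if a joint passes its speed limit or range.

ROBOT

A 6-joint arm with a two-finger parallel gripper is mounted at the origin on a cart in front of the work surface, level with it; the furniture and walls round the work are solid. World frame = base frame: x ahead of the robot, y to its left, z up, the work surface at z = 0. Lengths are in mm, angles in rad, forces in N, time in s.
With the tool pointing down it reaches from about 300 to 825 mm from the base axis. Payload 5.4 kg.
Tool frame: the origin (TCP) lies midway between the tips of the shut fingers; the grasp point (between the pads) lies 19 mm behind it (ctrl.grip_point_offset is the distance from the TCP to the grasp point, in mm); z points along the fingers, y is the line along which they close (so a half turn about z gives the same grasp; the last joint's range is limited). The gripper opens to 92 mm and grips with 3 to 60 N. Pads are 20 mm wide; open, the fingers measure 128 mm over their backs; the gripper's body (75 mm by 189 mm) begins 69 mm behind the grasp point.
Start: joints at [-1.339, 0.158, 1.597, -0, 1.386, -0.21], TCP at [245.826, -519.784, 214.601] pointing down, gripper open.
Joint ranges: [-2.91, 2.91], [-0.94, 2.29], [0.18, 2.7], [-1.29, 4.43], [0.17, 2.64], [-3, 3]. Speed limits (rad/s): [2.57, 2.57, 3.14, 3.14, 3.14, 3.14].

INTERFACE

Orientations are given as a unit quaternion [x, y, z, w].
In Python, from bench import telemetry, vision, ctrl gives the robot as it stands.
- The arm moves only by the tool drive_tool, never from a script. Its arguments are lists of equal length, an entry for each row: "dr": the turn, a rotation vector about the tool's x, y, z each as a share of 120 degrees, from -1 to 1, a list of three; "xyz": the shift along the tool's x, y, z each as a share of 0.3 m, from -1 to 1, a list of three; "hand": the opening, from -1 (shut) to 1 (fully open). A call has 1 to 12 rows; each row is the pose to reach, as a shift and turn from the pose commanded when the call began, along the tool's axes at that moment; what a row does not reach only later rows make up. A row lasts 1/12 s, in which the tool goes at most 41.7 mm and 7.16 degrees, less where a joint would pass 70% of its speed; a pose out of reach is approached as far as the arm can. A call with a number of a shift or a turn outside -1 to 1 is refused whole. A call with a gripper value outside its range is refused whole. The fingers move at their own pace and stop on an object; the grip force is fixed at half the most. Time passes only in rows, so rows that repeat a pose let the fingers close. It gives the time, the measured TCP pose, the force, the opening and the grip force at its end, in the units of the state.
- telemetry.read_state(): the state, without advancing time (a new reading comes with each control period).
- vision.snapshot(name): name is "side" or "top"; returns the picture (480x640x3 uint8, blue, green, red); there is no depth.
- vision.camera_model(name): a dict with "fx", "fy", "cx", "cy" (pixels), "position" and "rotation" of the camera in the world. Camera axes: x right, y down, z forward; pixel columns grow to the right and rows downward; lengths in mm; the calibration is good to about 2 mm. A picture is of the moment at which its call begins. camera_model takes no time and is no camera call.
- ctrl.hand_in(): hands the job in; it is judged then, once.
The state is a dict: "time": time; "q": joint angles; "dq": joint speeds; "effort": joint torques, N m; "tool_pos": TCP position; "tcp_rot": TCP orientation; "wrist_force": force on the tool from outside, world axes, zero at the start; "moment": the same for the moment, N m; "gripper_width": finger opening in mm; "grip_force": force on a finger pad.
Only numpy, scipy, OpenCV 4.12 (cv2) and the standard library are available. Lean on these libraries where they do the work, as an engineer would, in place of code of your own. Each camera call takes 0.05 s, during which the arm holds its last target. There are 200 camera calls.

## Working session

There is one attempt and no reset: what is moved stays moved. The work goes in short steps, Python scripts to look and compute and a tool call to move; the robot and the scene stay as the last step left them, time stands still between calls to the robot, and variables do not carry over. Pictures are saved under pics/ and viewed, at most 13 in all, crops included, and the job is handed in when it is done.

Besides the shell and the picture viewer there is one more tool, called as a command line: name --argument value ..., lists and objects as JSON in quotes. drive_tool: Moves the arm, as the interface text tells. Its arguments: {"type":"object","properties":{"dr":{"type":"array","items":{"type":"array","items":{"type":"number","minimum":-1,"maximum":1}}},"xyz":{"type":"array","items":{"type":"array","items":{"type":"number","minimum":-1,"maximum":1}}},"hand":{"type":"array","items":{"type":"number"}}},"required":["dr","xyz","hand"]}

```bash
ls; mkdir -p pics
python3 - <<'E'
from bench import telemetry, vision, ctrl
import cv2
for n in("side","top"):
    cv2.imwrite(f"pics/{n}0.png",vision.snapshot(n)); print(vision.camera_model(n))
print(telemetry.read_state(), ctrl.grip_point_offset)
E
```

```text
pics
{'fx': 519.4975716454389, 'fy': 519.4975716454389, 'cx': 322.600117489412, 'cy': 246.3606718216846, 'position': array([608.02911754, 804.26484886, 670.93716765]), 'rotation': array([-0.03023049,  0.88896862, -0.45695525,  0.00357886])}
{'fx': 545.0038415608127, 'fy': 545.0038415608127, 'cx': 321.2250169128542, 'cy': 242.6514891831532, 'position': array([ 510.37531618,   77.85924915, 1019.83231282]), 'rotation': array([ 0.70885771, -0.70302007,  0.04567285, -0.03460518])}
{'time': 0.1, 'q': array([-1.33909395e+00,  1.58971107e-01,  1.59807902e+00, -2.83949950e-05,
        1.38619940e+00, -2.10128966e-01]), 'dq': array([ 0.00155716, -0.0007172 , -0.00259932, -0.00133158, -0.00070233,
       -0.00174142]), 'effort': array([-4.41649545e-04, -3.86503172e+01, -3.22960603e+01,  7.02055497e-02,
        3.39157507e-02, -5.65753805e-05]), 'tool_pos': array([ 245.69458775, -519.25005572,  213.73942391]), 'tcp_rot': array([ 9.75696305e-01,  2.19125612e-01, -2.28892540e-05, -8.28239149e-04]), 'wrist_force': array([ 0.00538562, -0.46287568, -0.00580324]), 'moment': array([ 0.01821006, -0.05550379, -0.00952637]), 'grip_force': 0.0, 'gripper_width': 91.78892782539732} 18.700000000000003
```

View pics/side0.png

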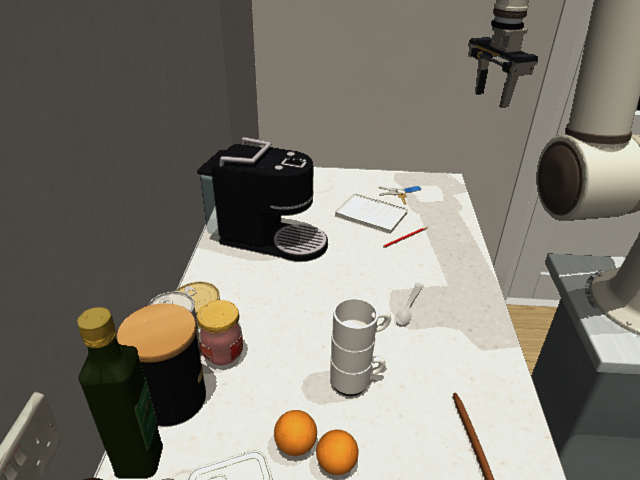

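View pics/top0.png

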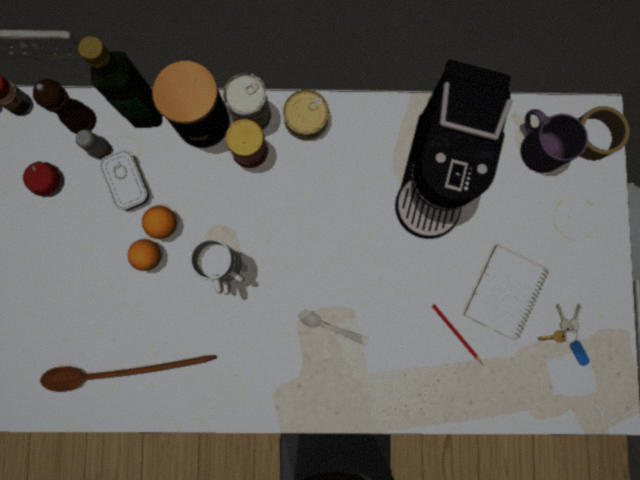

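The side view shows the stack at about (355,345) with its rim at (356,314) and the tray at (301,240). In the top view the cup rim is at about (214,260), the tray at about (428,207) and the machine's top panel at about (457,177). I'll zoom in on both.

Run:
```python
import cv2,numpy as np
t=cv2.imread("pics/top0.png");s=cv2.imread("pics/side0.png")
g=lambda im,x,y,w,h,k:cv2.resize(np.clip(im[y:y+h,x:x+w].astype(float)**.7*255**.3,0,255).astype('uint8'),None,fx=k,fy=k,interpolation=cv2.INTER_CUBIC)
a=np.hstack([g(t,390,140,130,100,3.07692),g(t,175,220,100,75,4)[:300,:400].copy() if 0 else cv2.resize(g(t,175,220,100,75,4),(400,308))])
b=np.hstack([g(s,190,130,145,105*1,2.7586),cv2.resize(g(s,310,290,100,72,4),(400,290))])
h=min(a.shape[1],b.shape[1]);cv2.imwrite("pics/z.png",np.vstack([a[:,:h],b[:,:h]]))
print(a.shape,b.shape)
```

```text
(308, 800, 3) (290, 800, 3)
```

View pics/z.png

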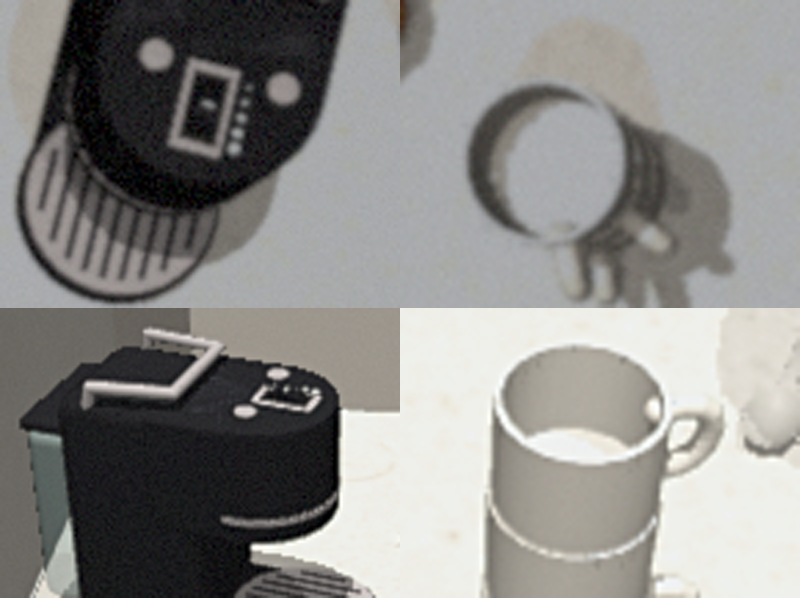

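The zoom shows the wheel in its bezel slot at top-view pixel (457.6,173.7), midway between two chrome buttons. The cup's handle is the leftmost of the three, at about (217,285). Next I'll compute the geometry.

```bash
cat > h.py <<'E'
import numpy as np,cv2
from scipy.spatial.transform import Rotation as R
from bench import telemetry, vision, ctrl
def ray(n,uv):
    c=vision.camera_model(n);d=np.array([(uv[0]-c['cx'])/c['fx'],(uv[1]-c['cy'])/c['fy'],1.])
    return c['position'],R.from_quat(c['rotation']).apply(d)
def onz(n,uv,z):
    p,d=ray(n,uv);return p+d*(z-p[2])/d[2]
def proj(n,P):
    c=vision.camera_model(n);q=R.from_quat(c['rotation']).inv().apply(np.asarray(P)-c['position'])
    return np.array([c['fx']*q[0]/q[2]+c['cx'],c['fy']*q[1]/q[2]+c['cy']])
def tri(uva,uvb):
    (p,d),(q,e)=ray("top",uva),ray("side",uvb)
    s=np.linalg.lstsq(np.c_[d,-e],q-p,rcond=None)[0];a,b=p+s[0]*d,q+s[1]*e
    return (a+b)/2,np.linalg.norm(a-b)
E
python3 - <<'E'
from h import *
np.set_printoptions(precision=1,suppress=True)
T=lambda x,y:(390+x/3.0769,140+y/3.08)
S=lambda x,y:(190+x/2.7586,130+(y-308)/2.762)
C=lambda x,y:(310+(x-400)/4,290+(y-308)/4.03)
D=lambda x,y:(175+(x-400)/4,220+y/4.107)
bl,br=onz("top",T(155,55),201),onz("top",T(283,88),201)
print("btn",bl,br)
print("btn tri",tri(T(155,55),S(245,411)),tri(T(283,88),S(279,373)))
d=bl-br;yaw=np.arctan2(-d[0],d[1]);print("yaw",np.degrees(yaw))
ed=onz("top",T(190,107),201),onz("top",T(228,109),201)
w=onz("top",T(208,104),208);mx=np.array([np.cos(yaw),np.sin(yaw),0]);print("wheel",w,"tray",w-13*mx)
b4=[onz("top",T(*p),201) for p in((193,60),(240,71),(217,157),(169,146))]
print("bezel",np.mean(b4,0),b4, "side bezel",np.mean([onz("side",S(*p),201) for p in((268,372),(323,390),(311,411),(252,400))],0))
# tray ellipse points (outer rim) circle fit
def circ(P):
    P=np.array(P);s=np.linalg.lstsq(np.c_[2*P[:,:2],np.ones(len(P))],(P[:,:2]**2).sum(1),rcond=None)[0];return s[:2],np.sqrt(s[2]+s[:2]@s[:2])
print("tray top",circ([onz("top",T(*p),20) for p in((18,190),(22,225),(40,262),(70,288),(110,300),(150,293),(190,270),(213,235))]))
img=cv2.imread("pics/side0.png")
# rims
print("rim top",circ([onz("top",D(*p),158) for p in((468,160),(480,205),(510,236),(548,243),(628,165),(605,105),(548,85),(500,105))]))
print("rim side",circ([onz("side",C(*p),158) for p in((492,395),(515,365),(575,345),(640,370),(669,410),(650,445),(600,463),(530,445))]))
print("handle out",onz("top",D(570,293),134),onz("top",D(570,262),154))
print("side handle out",onz("side",C(722,415),140))
E
```

```text
btn [ 737.4 -117.8  201. ] [ 721.2 -182.   201. ]
btn tri (array([ 738.1, -118.8,  196.6]), np.float64(0.9766208293400973)) (array([ 721.1, -183.2,  196.8]), np.float64(2.3227045030857485))
yaw -14.165191018085974
wheel [ 710.9 -142.1  208. ] tray [ 698.3 -138.9  208. ]
bezel [ 710.4 -142.3  201. ] [array([ 735.1, -136.9,  201. ]), array([ 729.7, -160.5,  201. ]), array([ 685.7, -147.9,  201. ]), array([ 691., -124.,  201.])] side bezel [ 708.6 -141.4  201. ]
tray top (array([ 697.1, -136.6]), np.float64(60.766652370949764))
rim top (array([579.6, 236.9]), np.float64(31.037485609123873))
rim side (array([581.7, 250.5]), np.float64(30.611278268336154))
handle out [530.8 231.3 134. ] [542.3 228.1 154. ]
side handle out [528.5 233.4 140. ]
```

The tray estimates agree (about 698,-138), but the two rim estimates differ by 13 mm in y. I'll measure the rim with masks and overlay the projections.

Run:
```python
from h import *
out=[]
for n,(x,y),cs in(("top",(172,220),[(580,238,158),(581,245,158)]),("side",(310,285),[(580,238,158),(581,245,158)])):
    im=cv2.imread(f"pics/{n}0.png");k=5 if n=="side" else 5
    cr=cv2.resize(im[y:y+100,x:x+80],None,fx=k,fy=k,interpolation=cv2.INTER_CUBIC)
    for (cx,cy,cz),col in zip(cs,((0,0,255),(0,200,0))):
        for z in(158,110,62) :
            pts=np.array([(proj(n,(cx+33*np.cos(a),cy+33*np.sin(a),z))-(x-.5,y-.5))*k for a in np.linspace(0,6.28,60)]).astype(np.int32)
            cv2.polylines(cr,[pts],True,col,1)
    out.append(cr)
cv2.imwrite("pics/ov.png",np.hstack(out))
```

```text
(no output)
```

View pics/ov.png

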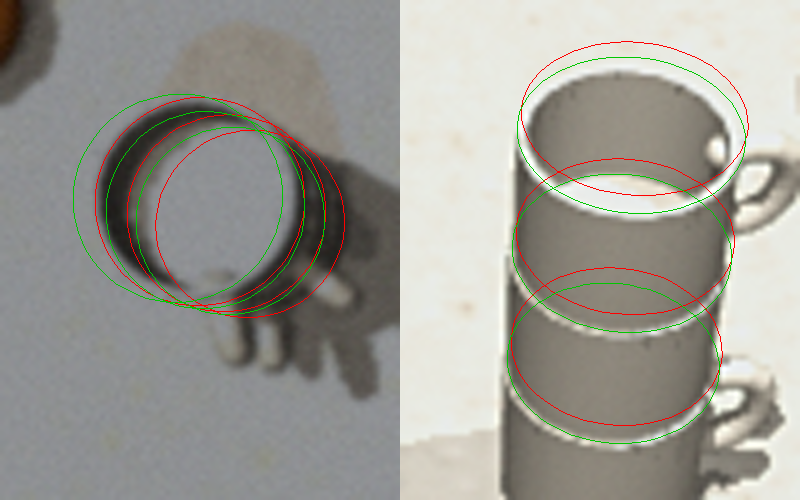

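```bash
cat >> h.py <<'E'
def goal(pos,az,p):
    """print xyz (share of 300) and dr (share of 120 deg) from the measured pose to TCP pos, azimuth az, pitch-down p (deg)"""
    s=telemetry.read_state();R0=R.from_quat(s['tcp_rot']);a,p=np.radians([az,p]);u=np.array([np.cos(a),np.sin(a),0]);k=np.array([0,0,1.])
    z=np.cos(p)*u-np.sin(p)*k;x=np.sin(p)*u+np.cos(p)*k
    R1=R.from_matrix(np.c_[x,np.cross(z,x),z])
    print("xyz",np.round(R0.inv().apply(np.asarray(pos)-s['tool_pos'])/300,4),"dr",np.round(np.degrees((R0.inv()*R1).as_rotvec())/120,4))
E
python3 - <<'E'
from h import *
goal((718.3,-143.8,250),-14.2,90)
E
```

```text
xyz [ 1.9592 -0.4579 -0.1195] dr [-8.000e-04  1.000e-04  3.293e-01]
```

drive_tool --dr '[[0,0,0.05],[0,0,0.1],[0,0,0.15],[0,0,0.2],[0,0,0.25],[0,0,0.33],[0,0,0.33],[0,0,0.33]]' --xyz '[[0.05,-0.01,-0.06],[0.18,-0.04,-0.12],[0.31,-0.07,-0.12],[0.44,-0.1,-0.12],[0.57,-0.13,-0.12],[0.7,-0.16,-0.12],[0.83,-0.19,-0.12],[0.96,-0.22,-0.12]]' --hand '[-1,-1,-1,-1,-1,-1,-1,-1]'

```text
time: 0.77
tool_pos: [479.0, -335.3, 250.2]
tcp_rot: [0.992, -0.126, -0.0, -0.0]
wrist_force: [0.7, 0.2, 0.1]
gripper_width: 40.8
grip_force: 0.0
```

```bash
python3 -c "
from h import *
goal((718.3,-143.8,250),-14.2,90)"
```

```text
xyz [ 6.132e-01 -8.171e-01  6.000e-04] dr [-0.0002  0.0003 -0.002 ]
```

drive_tool --dr '[[0,0,0],[0,0,0],[0,0,0],[0,0,0],[0,0,0],[0,0,0],[0,0,0],[0,0,0],[0,0,0],[0,0,0]]' --xyz '[[0.06,-0.08,0],[0.14,-0.18,0],[0.22,-0.29,0],[0.3,-0.4,0],[0.38,-0.51,0],[0.46,-0.62,0],[0.54,-0.72,0],[0.6,-0.8,0],[0.613,-0.817,0],[0.613,-0.817,0]]' --hand '[-1,-1,-1,-1,-1,-1,-1,-1,-1,-1]'

```text
time: 1.6
tool_pos: [717.3, -143.0, 249.1]
tcp_rot: [0.992, -0.123, -0.001, -0.0]
wrist_force: [-1.3, -0.9, -0.1]
gripper_width: 0.1
grip_force: 0.0
```

Run:
```python
from h import *
np.set_printoptions(precision=3,suppress=True)
goal((718.3,-143.8,212),-14.2,90);s=telemetry.read_state();print(s['tool_pos'],s['q'],s['gripper_width'],s['wrist_force'])
o=[]
for n,x,y in(("top",400,110),("side",200,90)):
    im=vision.snapshot(n);o.append(cv2.resize(im[y:y+120,x:x+100],None,fx=4,fy=4,interpolation=cv2.INTER_CUBIC))
cv2.imwrite("pics/w1.png",np.hstack(o))
print(proj("top",s['tool_pos']),proj("side",s['tool_pos']))
```

```text
xyz [0.004 0.002 0.124] dr [-0.     0.001  0.001]
[ 717.31  -142.988  249.111] [-0.361  0.556  1.027  0.     1.56   1.456] 0.11929147011397524 [-1.311 -0.863 -0.054]
[465.599 162.689] [289.945 137.922]
```

View pics/w1.png

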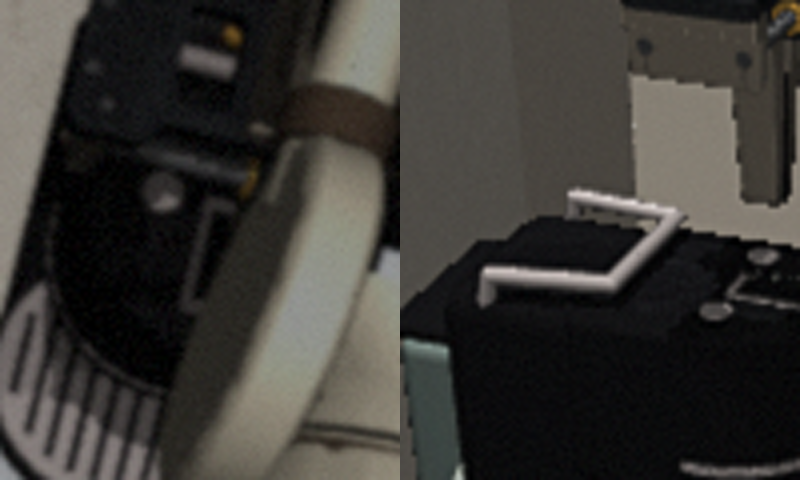

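The side view shows the shut fingertip at about pixel (292,141), just above and behind the wheel slot, as predicted. I'll descend now.

drive_tool --dr '[[0,0,0],[0,0,0],[0,0,0],[0,0,0]]' --xyz '[[0.002,0,0.06],[0.002,0,0.11],[0.002,0,0.13],[0.002,0,0.13]]' --hand '[-1,-1,-1,-1]'

```text
time: 2.03
tool_pos: [715.2, -146.1, 209.5]
tcp_rot: [0.992, -0.125, -0.002, -0.0]
wrist_force: [-0.0, -0.1, -0.4]
gripper_width: 0.6
grip_force: 0.0
```

drive_tool --dr '[[0,0,0],[0,0,0]]' --xyz '[[0,0,0.005],[0,0,0.008]]' --hand '[-1,-1]'

```text
time: 2.2
tool_pos: [717.4, -145.8, 210.6]
tcp_rot: [0.992, -0.125, 0.001, 0.0]
wrist_force: [0.3, -0.3, 0.7]
gripper_width: 0.1
grip_force: 0.0
```

drive_tool --dr '[[0,0,0],[0,0,0]]' --xyz '[[0,0,0.004],[0,0,0.006]]' --hand '[-1,-1]'

```text
time: 2.37
tool_pos: [717.5, -145.3, 208.3]
tcp_rot: [0.992, -0.124, 0.001, 0.0]
wrist_force: [-0.9, -0.5, 3.7]
gripper_width: 0.4
grip_force: 2.2
```

drive_tool --dr '[[0,0,0],[0,0,0]]' --xyz '[[0,0,0.003],[0,0,0.003]]' --hand '[-1,-1]'

```text
time: 2.53
tool_pos: [717.9, -145.4, 208.3]
tcp_rot: [0.992, -0.124, 0.001, 0.0]
wrist_force: [-0.5, -1.7, 4.7]
gripper_width: 0.5
grip_force: 2.3
```

drive_tool --dr '[[0,0,0],[0,0,0]]' --xyz '[[-0.005,0,0.002],[-0.01,0,0.003]]' --hand '[-1,-1]'

```text
time: 2.7
tool_pos: [715.8, -144.8, 208.2]
tcp_rot: [0.992, -0.124, 0.003, 0.001]
wrist_force: [1.6, -0.6, 7.6]
gripper_width: 0.3
grip_force: 3.6
```

drive_tool --dr '[[0,0,0],[0,0,0]]' --xyz '[[-0.004,0,0],[-0.008,0,0]]' --hand '[-1,-1]'

```text
time: 2.87
tool_pos: [713.3, -144.2, 208.3]
tcp_rot: [0.992, -0.124, 0.002, 0.001]
wrist_force: [0.7, -0.7, 7.5]
gripper_width: 0.4
grip_force: 3.5
```

drive_tool --dr '[[0,0,0],[0,0,0]]' --xyz '[[-0.004,0,0],[-0.008,0,0]]' --hand '[-1,-1]'

```text
time: 3.03
tool_pos: [710.8, -143.5, 208.2]
tcp_rot: [0.992, -0.124, 0.002, 0.001]
wrist_force: [-1.1, -0.6, 6.8]
gripper_width: 0.3
grip_force: 3.5
```

drive_tool --dr '[[0,0,0],[0,0,0]]' --xyz '[[-0.004,0,0],[-0.008,0,0]]' --hand '[-1,-1]'

```text
time: 3.2
tool_pos: [708.8, -143.0, 208.2]
tcp_rot: [0.992, -0.124, 0.003, 0.001]
wrist_force: [0.9, -0.8, 6.2]
gripper_width: 0.3
grip_force: 3.1
```

drive_tool --dr '[[0,0,0],[0,0,0]]' --xyz '[[-0.004,0,0],[-0.008,0,0]]' --hand '[-1,-1]'

```text
time: 3.37
tool_pos: [706.4, -142.4, 208.2]
tcp_rot: [0.992, -0.124, 0.003, 0.001]
wrist_force: [0.7, -0.1, 6.8]
gripper_width: 0.6
grip_force: 3.4
```

drive_tool --dr '[[0,0,0],[0,0,0]]' --xyz '[[-0.004,0,0],[-0.008,0,0]]' --hand '[-1,-1]'

```text
time: 3.53
tool_pos: [703.8, -141.7, 208.2]
tcp_rot: [0.992, -0.124, 0.002, 0.001]
wrist_force: [-0.2, 0.3, 6.6]
gripper_width: 0.4
grip_force: 3.4
```

The x force swung positive then negative twice, so two clicks passed. Lifting off.

drive_tool --dr '[[0,0,0],[0,0,0],[0,0,0],[0,0,0],[0,0,0]]' --xyz '[[0,0,-0.03],[0,0,-0.12],[-0.08,-0.05,-0.24],[-0.2,-0.1,-0.3],[-0.32,-0.15,-0.3]]' --hand '[-1,-1,-1,1,1]'

```text
time: 3.95
tool_pos: [623.7, -75.6, 300.6]
tcp_rot: [0.992, -0.125, 0.004, 0.001]
wrist_force: [0.9, 0.7, 1.2]
gripper_width: 11.9
grip_force: 0.0
```

```bash
python3 -c "
from h import *
print(telemetry.read_state()['tool_pos'],telemetry.read_state()['q'])
goal((470,214,200),15,15)"
```

```text
[623.67775486 -75.58298558 300.64220585] [-3.12687304e-01  2.48864336e-01  1.32460793e+00  1.10923693e-04
  1.55968510e+00  1.50839301e+00]
xyz [-0.7382 -0.8085  0.3289] dr [ 0.1607  0.6066 -0.2073]
```

drive_tool --dr '[[0.01,0.04,-0.015],[0.025,0.09,-0.03],[0.04,0.15,-0.05],[0.053,0.2,-0.068],[0.068,0.255,-0.087],[0.082,0.31,-0.105],[0.096,0.365,-0.124],[0.111,0.42,-0.143],[0.125,0.475,-0.162],[0.14,0.53,-0.18],[0.155,0.585,-0.2],[0.161,0.607,-0.207]]' --xyz '[[-0.04,-0.05,0],[-0.1,-0.11,0.02],[-0.17,-0.18,0.05],[-0.23,-0.25,0.09],[-0.3,-0.33,0.12],[-0.37,-0.4,0.15],[-0.44,-0.48,0.19],[-0.51,-0.56,0.22],[-0.58,-0.63,0.25],[-0.65,-0.71,0.29],[-0.71,-0.78,0.32],[-0.738,-0.808,0.329]]' --hand '[1,1,1,1,1,1,1,1,1,1,1,1]'

```text
time: 4.95
tool_pos: [496.3, 196.7, 222.5]
tcp_rot: [0.839, 0.086, 0.529, -0.096]
wrist_force: [0.7, 0.6, 1.1]
gripper_width: 90.6
grip_force: 0.0
```

```bash
python3 -c "
from h import *
print(telemetry.read_state()['tool_pos'],telemetry.read_state()['q'])
goal((478,216,163),15,15)"
```

```text
[496.30411071 196.68860718 222.48130128] [-0.02158522 -0.72193844  2.65584806  1.2585895   0.28932825  0.27122977]
xyz [-0.2024 -0.0632  0.0469] dr [-0.0061  0.0835 -0.0339]
```

```bash
python3 -c "
from h import *
goal((597,249.5,215),20,30)"
```

```text
xyz [ 0.128  -0.0857  0.3472] dr [ 0.0265 -0.0429 -0.052 ]
```

drive_tool --dr '[[0.005,-0.01,-0.01],[0.01,-0.02,-0.02],[0.015,-0.03,-0.03],[0.02,-0.035,-0.04],[0.0265,-0.043,-0.052],[0.0265,-0.043,-0.052],[0.0265,-0.043,-0.052],[0.0265,-0.043,-0.052]]' --xyz '[[0.03,-0.02,0.04],[0.07,-0.04,0.1],[0.1,-0.06,0.17],[0.128,-0.075,0.24],[0.128,-0.086,0.31],[0.128,-0.086,0.347],[0.128,-0.086,0.347],[0.128,-0.086,0.347]]' --hand '[1,1,1,1,1,1,1,1]'

```text
time: 5.62
tool_pos: [598.2, 248.3, 215.5]
tcp_rot: [0.854, 0.15, 0.491, -0.086]
wrist_force: [-0.0, 0.5, -0.1]
gripper_width: 91.8
grip_force: 0.0
```

Run:
```python
from h import *
s=telemetry.read_state();print(s['tool_pos'],s['q'])
goal((597,249.5,215),20,30)
o=[]
for n,x,y in(("top",160,200),("side",280,240)):
    im=vision.snapshot(n);cv2.imwrite(f"pics/{n}1.png",im);o.append(cv2.resize(im[y:y+140,x:x+100],None,fx=4,fy=4,interpolation=cv2.INTER_CUBIC))
cv2.imwrite("pics/g1.png",np.hstack(o))
print(proj("top",s['tool_pos']),proj("side",s['tool_pos']))
```

```text
[598.16715926 248.32779465 215.48772618] [ 0.09771041 -0.20254567  2.29176047  1.47388312  0.21657362 -0.02745807]
xyz [-0.0026 -0.005  -0.0012] dr [ 0.0006  0.0011 -0.0007]
[197.72447229 244.22961686] [345.70007814 281.070097  ]
```

View pics/g1.png

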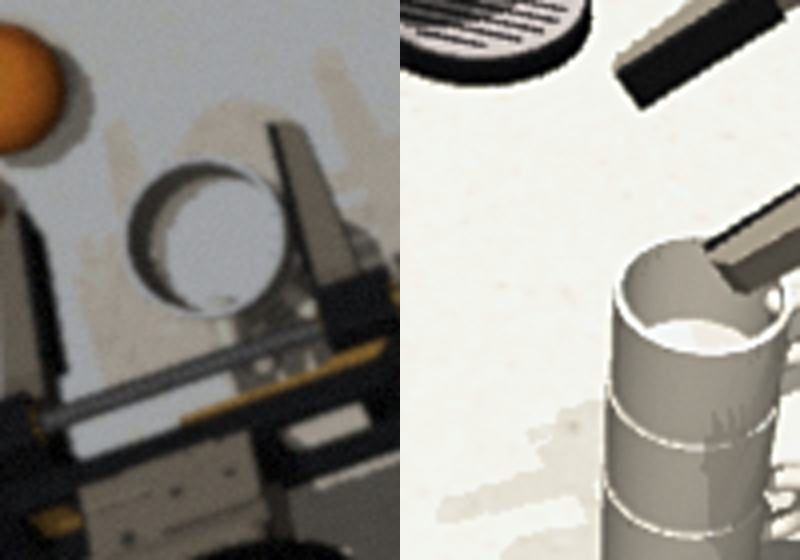

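The top view shows the fingers straddling the rim, with their midpoint matching the projected TCP within 0.5 px. The side camera reads about 2 px right and 3 px low. Corrected for that, the cup axis is at about (582,239).

```bash
python3 -c "
from h import *
goal((597,244.5,180),20,30);goal((597,244.5,128),20,30)"
```

```text
xyz [-0.1074  0.0105  0.0546] dr [ 0.0008  0.0006 -0.0005]
xyz [-0.2574  0.0105  0.1415] dr [ 0.0008  0.0006 -0.0005]
```

drive_tool --dr '[[0,0,0],[0,0,0],[0,0,0],[0,0,0],[0,0,0],[0,0,0],[0,0,0],[0,0,0]]' --xyz '[[-0.03,0.005,0.01],[-0.07,0.011,0.035],[-0.11,0.011,0.055],[-0.15,0.011,0.08],[-0.19,0.011,0.103],[-0.23,0.011,0.126],[-0.257,0.011,0.141],[-0.257,0.011,0.141]]' --hand '[1,1,1,1,1,1,1,1]'

```text
time: 6.38
tool_pos: [595.8, 243.9, 125.9]
tcp_rot: [0.854, 0.149, 0.49, -0.086]
wrist_force: [-1.3, -0.2, -0.6]
gripper_width: 91.7
grip_force: 0.0
```

Run:
```python
from h import *
s=telemetry.read_state();print(s['tool_pos'],s['q'],s['wrist_force'])
goal((597,244.5,128),20,30)
o=[]
for n,x,y in(("top",160,200),("side",290,260)):
    im=vision.snapshot(n);cv2.imwrite(f"pics/{n}2.png",im);o.append(cv2.resize(im[y:y+110,x:x+80],None,fx=5,fy=5,interpolation=cv2.INTER_CUBIC))
cv2.imwrite("pics/g2.png",np.hstack(o))
```

```text
[595.81534825 243.87592355 125.93249174] [ 0.08653774  0.01606759  2.32409899  2.34791898  0.31693589 -0.93508163] [-1.32321588 -0.19903303 -0.56919729]
xyz [ 0.0082 -0.0006  0.0003] dr [ 0.001   0.0022 -0.001 ]
```

View pics/g2.png

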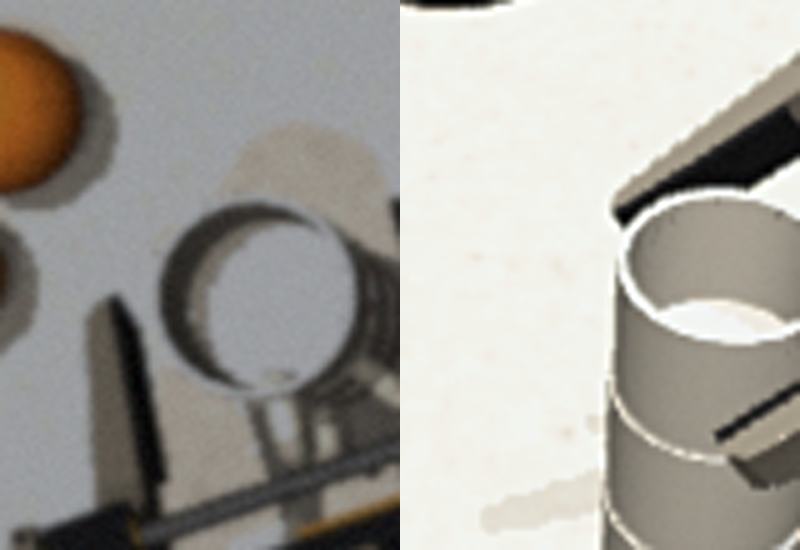

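The top view shows the left finger beside the body at crop (118,295), with the cup's edge at crop x=160. The side view shows the tips about 13 mm past the axis, as planned. I'll close partway and watch the force.

drive_tool --dr '[[0,0,0],[0,0,0],[0,0,0],[0,0,0]]' --xyz '[[0.008,0,0],[0.008,0,0],[0.008,0,0],[0.008,0,0]]' --hand '[0.52,0.5,0.5,0.5]'

```text
time: 6.82
tool_pos: [599.2, 244.8, 131.2]
tcp_rot: [0.853, 0.15, 0.493, -0.086]
wrist_force: [0.1, 0.2, -1.0]
gripper_width: 69.4
grip_force: 0.0
```

drive_tool --dr '[[0,0,0],[0,0,0]]' --xyz '[[0,0,0],[0,0,0]]' --hand '[0.46,0.46]'

```text
time: 6.98
tool_pos: [598.9, 244.9, 130.6]
tcp_rot: [0.853, 0.15, 0.492, -0.086]
wrist_force: [0.4, 0.4, 0.4]
gripper_width: 67.0
grip_force: 0.3
```

drive_tool --dr '[[0,0,0],[0,0,0]]' --xyz '[[0,0,0],[0,0,0]]' --hand '[0.43,0.43]'

```text
time: 7.15
tool_pos: [598.9, 244.9, 130.5]
tcp_rot: [0.853, 0.15, 0.492, -0.086]
wrist_force: [-0.8, 1.8, 1.2]
gripper_width: 65.7
grip_force: 5.7
```

drive_tool --dr '[[0,0,0],[0,0,0]]' --xyz '[[0,-0.003,0],[0,-0.003,0]]' --hand '[0.43,0.42]'

```text
time: 7.32
tool_pos: [598.6, 245.6, 130.4]
tcp_rot: [0.853, 0.15, 0.492, -0.086]
wrist_force: [0.7, -0.6, 1.4]
gripper_width: 65.3
grip_force: 15.9
```

drive_tool --dr '[[0,0,0],[0,0,0],[0,0,0],[0,0,0]]' --xyz '[[0,0,0],[0,0,0],[0,0,0],[0,0,0]]' --hand '[0.35,0.0,-0.5,-1]'

```text
time: 7.65
tool_pos: [598.6, 245.6, 130.3]
tcp_rot: [0.853, 0.149, 0.492, -0.086]
wrist_force: [-0.3, 1.1, 0.9]
gripper_width: 65.0
grip_force: 29.9
```

Held at 30 N. Lifting straight up, slowly at first.

drive_tool --dr '[[0,0,0],[0,0,0],[0,0,0],[0,0,0],[0,0,0],[0,0,0],[0,0,0],[0,0,0],[0,0,0],[0,0,0],[0,0,0],[0,0,0]]' --xyz '[[0.006,0,-0.0035],[0.012,0,-0.007],[0.018,0,-0.0105],[0.026,0,-0.015],[0.034,0,-0.0195],[0.042,0,-0.024],[0.05,0,-0.029],[0.06,0,-0.035],[0.07,0,-0.0405],[0.08,0,-0.046],[0.09,0,-0.052],[0.09,0,-0.052]]' --hand '[-1,-1,-1,-1,-1,-1,-1,-1,-1,-1,-1,-1]'

```text
time: 8.65
tool_pos: [599.2, 245.8, 163.2]
tcp_rot: [0.853, 0.15, 0.493, -0.086]
wrist_force: [-0.6, 0.2, -2.1]
gripper_width: 65.4
grip_force: 29.9
```

drive_tool --dr '[[0,0,0],[0,0,0],[0,0,0],[0,0,0],[0,0,0]]' --xyz '[[0.03,0,-0.017],[0.08,0,-0.046],[0.14,0,-0.081],[0.17,0,-0.098],[0.17,0,-0.098]]' --hand '[-1,-1,-1,-1,-1]'

```text
time: 9.07
tool_pos: [599.8, 246.1, 224.1]
tcp_rot: [0.852, 0.15, 0.494, -0.086]
wrist_force: [1.0, -0.8, -2.4]
gripper_width: 65.0
grip_force: 29.9
```

Run:
```python
from h import *
s=telemetry.read_state();print(s['tool_pos'],s['q'],s['wrist_force'],s['gripper_width'])
im=vision.snapshot("side");cv2.imwrite("pics/l.png",im[120:420,190:500])
```

```text
[599.76722859 246.05403487 224.09640456] [ 0.09053988 -0.21873728  2.2885603   1.41394486  0.22479875  0.02954739] [ 0.98081667 -0.77272595 -2.36619796] 65.02231023037143
```

View pics/l.png

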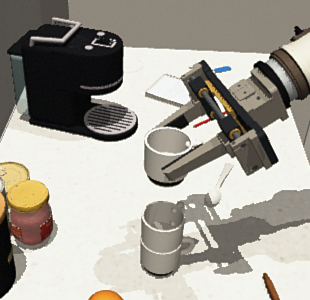

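The picture shows the top cup held upright in the gripper with the lower two cups still standing. Next I'll move in front of the machine.

```bash
python3 -c "
from h import *
goal((578.8,-108,150),-14.2,30)"
```

```text
xyz [-0.4469  1.0855 -0.283 ] dr [-0.2463 -0.0017  0.1423]
```

drive_tool --dr '[[0,0,0],[-0.02,0,0.012],[-0.045,0,0.026],[-0.07,0,0.04],[-0.095,0,0.055],[-0.12,0,0.07],[-0.145,0,0.084],[-0.17,-0.001,0.098],[-0.195,-0.001,0.113],[-0.22,-0.001,0.127],[-0.246,-0.002,0.142],[-0.246,-0.002,0.142]]' --xyz '[[-0.01,0.03,-0.01],[-0.04,0.1,-0.03],[-0.08,0.19,-0.05],[-0.12,0.28,-0.075],[-0.16,0.38,-0.1],[-0.2,0.48,-0.125],[-0.24,0.58,-0.15],[-0.28,0.68,-0.18],[-0.32,0.78,-0.205],[-0.36,0.87,-0.23],[-0.39,0.95,-0.25],[-0.4,0.98,-0.255]]' --hand '[-1,-1,-1,-1,-1,-1,-1,-1,-1,-1,-1,-1]'

```text
time: 10.12
tool_pos: [578.8, -75.9, 153.4]
tcp_rot: [0.861, -0.111, 0.493, 0.063]
wrist_force: [-0.3, 1.2, -2.4]
gripper_width: 65.3
grip_force: 29.9
```

```bash
python3 -c "
from h import *
s=telemetry.read_state();print(s['tool_pos'],s['q'],s['gripper_width'])
goal((578.8,-108,100),-14.2,30);goal((578.8,-108,64),-14.2,30)"
```

```text
[578.77656162 -75.88304382 153.37022468] [-0.41608049 -0.2499556   2.47964489  2.29149144  0.18543673 -0.81021959] 65.28039056202832
xyz [-0.1397  0.1037  0.1133] dr [ 0.0029  0.0031 -0.0022]
xyz [-0.2432  0.1038  0.174 ] dr [ 0.0029  0.0031 -0.0022]
```

drive_tool --dr '[[0,0,0],[0,0,0],[0,0,0],[0,0,0],[0.003,0.003,-0.002],[0.003,0.003,-0.002],[0.003,0.003,-0.002],[0.003,0.003,-0.002],[0.003,0.003,-0.002]]' --xyz '[[-0.02,0.02,0.02],[-0.06,0.05,0.05],[-0.1,0.08,0.08],[-0.14,0.104,0.113],[-0.175,0.104,0.133],[-0.21,0.104,0.154],[-0.235,0.104,0.169],[-0.243,0.104,0.174],[-0.243,0.104,0.174]]' --hand '[-1,-1,-1,-1,-1,-1,-1,-1,-1]'

```text
time: 10.87
tool_pos: [579.4, -106.2, 64.2]
tcp_rot: [0.86, -0.104, 0.496, 0.061]
wrist_force: [-0.5, 0.8, -2.5]
gripper_width: 65.1
grip_force: 29.9
```

Run:
```python
from h import *
s=telemetry.read_state();print(s['tool_pos'],s['q'],s['gripper_width'])
for d in(70,0): goal((714.5-.969*d,-142.2+.245*d,60),-14.2,30)
o=[]
for n,x,y in(("top",380,110),("side",190,120)):
    im=vision.snapshot(n);cv2.imwrite(f"pics/{n}3.png",im);o.append(cv2.resize(im[y:y+150,x:x+130],None,fx=3,fy=3,interpolation=cv2.INTER_CUBIC))
cv2.imwrite("pics/p1.png",np.hstack(o))
```

```text
[ 579.43571196 -106.22045814   64.23513105] [-0.52196402  0.0926739   2.45343576  2.61174695  0.4921483  -1.23960874] 65.142359788261
xyz [0.1043 0.0074 0.2084] dr [-0.0022  0.0005  0.0025]
xyz [0.2211 0.0089 0.4103] dr [-0.0022  0.0005  0.0025]
```

View pics/p1.png

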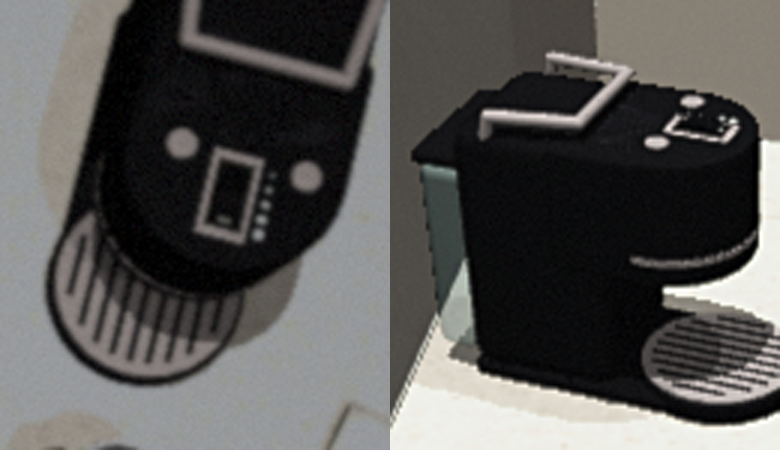

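The wheel's index mark has moved about 12 mm towards the front, to crop (223,218), which fits two clicks. Now I'll slide the cup in over the tray.

drive_tool --dr '[[0,0,0],[0,0,0],[0,0,0],[0,0,0],[-0.002,0,0.002],[-0.002,0,0.002]]' --xyz '[[0.02,0.001,0.04],[0.04,0.003,0.08],[0.06,0.004,0.12],[0.08,0.006,0.16],[0.104,0.007,0.208],[0.104,0.007,0.208]]' --hand '[-1,-1,-1,-1,-1,-1]'

```text
time: 11.47
tool_pos: [650.4, -126.1, 64.5]
tcp_rot: [0.858, -0.106, 0.499, 0.063]
wrist_force: [1.7, -0.5, -1.7]
gripper_width: 65.1
grip_force: 29.9
```

Run:
```python
from h import *
s=telemetry.read_state();print(s['tool_pos'],s['q'],s['wrist_force'])
for d in(20,0): goal((714.5-.969*d,-142.2+.245*d,60),-14.2,30)
```

```text
[ 650.40507365 -126.13569017   64.50705623] [-0.46915254  0.25442946  2.25788487  2.69035715  0.45447924 -1.2732539 ] [ 1.7004314  -0.46773654 -1.69259393]
xyz [ 0.0628 -0.0003  0.141 ] dr [-0.0003 -0.0034  0.0012]
xyz [ 0.0957 -0.0002  0.1989] dr [-0.0003 -0.0034  0.0012]
```

drive_tool --dr '[[0,0,0],[0,-0.002,0.001],[0,-0.003,0.001],[0,-0.003,0.001],[0,-0.003,0.001],[0,-0.003,0.001]]' --xyz '[[0.01,0,0.035],[0.022,0,0.07],[0.04,0,0.105],[0.063,0,0.141],[0.08,0,0.17],[0.094,0,0.196]]' --hand '[-1,-1,-1,-1,-1,-1]'

```text
time: 11.97
tool_pos: [710.7, -140.8, 57.5]
tcp_rot: [0.86, -0.107, 0.495, 0.061]
wrist_force: [0.3, 0.2, -1.8]
gripper_width: 65.1
grip_force: 29.9
```

drive_tool --dr '[[0,0,0],[0,0,0]]' --xyz '[[0,0,0],[0,0,0]]' --hand '[-1,-1]'

```text
time: 12.13
tool_pos: [710.1, -140.7, 56.9]
tcp_rot: [0.861, -0.107, 0.494, 0.061]
wrist_force: [-0.6, -0.1, -2.4]
gripper_width: 65.7
grip_force: 29.9
```

Run:
```python
from h import *
s=telemetry.read_state();print(s['tool_pos'],s['q'],s['wrist_force'])
goal((714.5,-142.2,54.3),-14.2,30)
o=[]
for n,x,y in(("top",380,120),("side",220,140)):
    im=vision.snapshot(n);cv2.imwrite(f"pics/{n}4.png",im);o.append(cv2.resize(im[y:y+130,x:x+130],None,fx=3,fy=3,interpolation=cv2.INTER_CUBIC))
cv2.imwrite("pics/p2.png",np.hstack(o))
```

```text
[ 710.11700942 -140.70332553   56.88582327] [-0.43569981  0.38470451  2.08625752  2.70914077  0.39739018 -1.26377825] [-0.6086484  -0.14562016 -2.4302757 ]
xyz [0.0003 0.0013 0.0176] dr [-0.0004  0.0022 -0.0001]
```

View pics/p2.png

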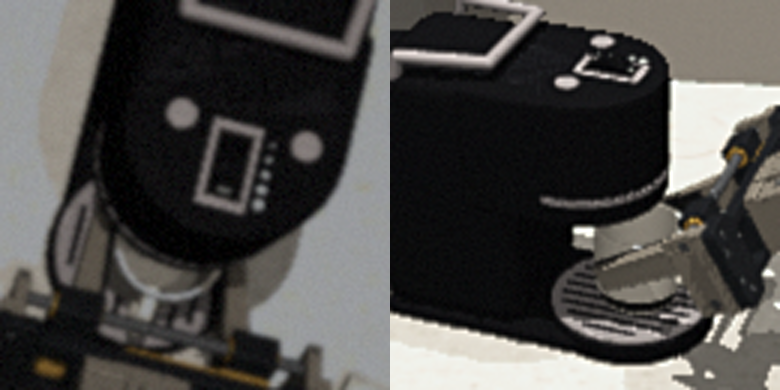

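The cup is upright over the grille. Its front rim arc bottoms at top crop (165,299), so I'll check the centring from that.

Run:
```python
from h import *
mx=np.array([.969,-.245]);spot=np.array([698,-138])
P=np.array([onz("top",(380+x/3-.3,120+y/3-.3),85)[:2] for x,y in((117,252),(128,277),(145,293),(165,299),(190,296),(207,286),(218,272))])
from scipy.optimize import least_squares
f=least_squares(lambda c:np.hypot(*(P-c).T)-33,spot);print(f.x,f.fun.round(1))
d=f.x-spot;print("behind",d@mx,"left",d@[.245,.969])
```

```text
[ 692.94519544 -137.63003098] [-0.9 -0.4  0.6  0.5  0.1 -0.3 -0.9]
behind -4.988748027579486 left -0.8799271339352746
```

drive_tool --dr '[[0,0,0],[0,0,0],[0,0,0],[0,0,0]]' --xyz '[[0.0045,0,0.008],[0.0075,0,0.013],[0.003,0,0.0155],[0.003,0,0.0155]]' --hand '[-1,-1,-1,-1]'

```text
time: 12.57
tool_pos: [715.1, -142.1, 55.6]
tcp_rot: [0.86, -0.107, 0.495, 0.061]
wrist_force: [0.1, -0.9, 0.0]
gripper_width: 65.3
grip_force: 29.9
```

drive_tool --dr '[[0,0,0],[0,0,0]]' --xyz '[[-0.003,0,0.0017],[-0.003,0,0.0017]]' --hand '[-1,-1]'

```text
time: 12.73
tool_pos: [715.5, -142.1, 55.4]
tcp_rot: [0.86, -0.107, 0.495, 0.061]
wrist_force: [-1.5, 1.7, 5.1]
gripper_width: 65.1
grip_force: 29.9
```

drive_tool --dr '[[0,0,0],[0,0,0]]' --xyz '[[-0.003,0,0.0017],[-0.003,0,0.0017]]' --hand '[-1,-1]'

```text
time: 12.9
tool_pos: [715.9, -142.1, 55.2]
tcp_rot: [0.859, -0.107, 0.496, 0.061]
wrist_force: [-5.7, 1.7, 8.1]
gripper_width: 65.4
grip_force: 30.0
```

The cup is on the tray. I'll ease off 1 mm and release.

drive_tool --dr '[[0,0,0],[0,0,0],[0,0,0],[0,0,0],[0,0,0],[0,0,0]]' --xyz '[[0.003,0,-0.0017],[0.004,0,-0.002],[0.004,0,-0.002],[0.004,0,-0.002],[0.004,0,-0.002],[0.004,0,-0.002]]' --hand '[-1,-1,0.5,0.8,0.8,0.8]'

```text
time: 13.4
tool_pos: [714.2, -141.8, 53.6]
tcp_rot: [0.861, -0.107, 0.494, 0.061]
wrist_force: [-0.1, -0.5, 0.7]
gripper_width: 82.6
grip_force: 0.0
```

```bash
python3 -c "
from h import *
for d in(60,160): goal((715-.969*d,-142.2+.245*d,62+.2*d),-14.2,30)"
```

```text
xyz [-0.0409  0.0004 -0.2045] dr [-0.0003  0.0029 -0.0003]
xyz [-1.518e-01  3.000e-04 -5.257e-01] dr [-0.0003  0.0029 -0.0003]
```

drive_tool --dr '[[0,0,0],[0,0,0],[0,0,0],[0,0,0],[0,0,0],[0,0,0],[0,0,0],[0,0,0],[0,0,0]]' --xyz '[[-0.01,0,-0.02],[-0.03,0,-0.06],[-0.052,0,-0.106],[-0.077,0,-0.156],[-0.107,0,-0.206],[-0.135,0,-0.257],[-0.16,0,-0.31],[-0.175,0,-0.35],[-0.175,0,-0.35]]' --hand '[0.8,0.8,0.8,0.8,0.8,0.8,0.8,0.8,0.8]'

```text
time: 14.15
tool_pos: [598.3, -112.0, 60.4]
tcp_rot: [0.861, -0.107, 0.493, 0.061]
wrist_force: [1.0, 1.2, 0.3]
gripper_width: 82.6
grip_force: 0.0
```

Run:
```python
from h import *
s=telemetry.read_state();print(s['tool_pos'],s['wrist_force'])
o=[]
for n,x,y in(("top",380,120),("side",220,140)):
    im=vision.snapshot(n);o.append(cv2.resize(im[y:y+130,x:x+130],None,fx=3,fy=3,interpolation=cv2.INTER_CUBIC))
im=cv2.resize(vision.snapshot("side")[280:410,300:430],None,fx=1.5,fy=1.5)
a=np.hstack(o);a[:195,-195:]=im
cv2.imwrite("pics/f.png",a)
```

```text
[ 598.2631428  -112.03813121   60.38383063] [1.04159916 1.17547943 0.28445595]
```

View pics/f.png

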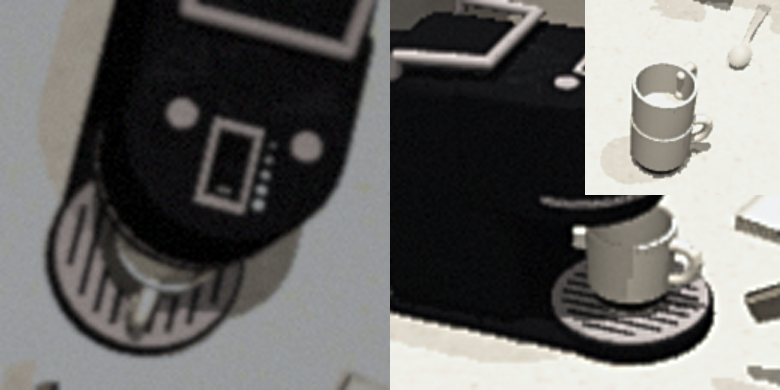

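The cup stands upright and centred on the grille: its front rim is now at crop row 291, about 4 mm further in than before. The lower two cups still stand, and the fingers are clear.

```bash
python3 -c "
from bench import ctrl
print(ctrl.hand_in())"
```

```text
the job is handed in; nothing more can be done
None
```

I handed the job in at about 14 s: the top cup stands upright and centred under the spouts, the thumbwheel is two clicks towards the front, and the other two cups are still in their stack; all of this is judged from the camera pictures, as the hand-in returned no verdict.

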